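Free the seized stake from its holder

TASK

The T-headed steel stake has seized in its holder block. Free it by twisting it back and forth while pulling gently upward: a straight pull only lifts the loose block out of its wooden seat, which must not happen. Then set the stake down upright, without dropping it, in the empty wooden tray and let go, leaving the round-headed stake where it stands.

Things in the scene. Friction and masses are not known exactly. Their poses are not given: they have to be found in the camera images.
- t_stake_head (a point): Head centre of the T-headed steel stake (270 g). Head: a bar 60 mm long along x, 16 wide along y, 20 high; grip it across the 16 mm. Below it a round neck (14 mm diameter, 24 long), then a round shank (26 diameter, 24 long); foot 58 mm below this point, z up. The lowest 20 mm of shank are seized in the block's bore: free once raised 20 mm. Dry friction about 40 N in whichever way it slides.
- holder (a joint): Lift (m) of the bored steel block, 0 = seated. 70 x 70 x 45 mm, top 38 mm below the stake's head centre at the start; it cannot turn, but 20 N lifts it; over 12 mm is torn out. A straight pull lifts it, stake still stuck. While the stake turns (0.5 N m) its friction acts mostly around it: raise it about 5 mm during each 1.4 rad swing and the block stays down. Turning alone lets it sink back.
- tray_empty: The empty tray, where the T-headed stake is to stand: pale wood, open top, 120 x 120 mm outside, 20 mm high, 6 mm walls and floor, fixed to the bench. Origin at the centre of its underside, z up; its floor's upper face is 6 mm above the origin.
- round_stake: The bystander: a steel stake with a round domed head 38 mm across, 68 mm high in all, 26 mm shank, standing upright in the other tray of the same kind. Origin at the centre of its foot, z up.
Things that resemble listed ones, but are neither listed nor needed, are in the scene too. What is shaped like the part that bears t_stake_head but yellow is not meant.

How it is judged:
By the outcome, as a careful person would: the job done as asked, in the order asked, and still so for the second after the job is handed in, with the robot touching nothing.
It also fails if it takes over 58 s, if anything falls off the work surface, if the arm or the gripper's body presses on something with over 40 N, if the wrist force passes 120 N, or if a joint passes its speed limit or range.

ROBOT

A 6-joint arm with a two-finger parallel gripper is mounted at the origin on the work surface. World frame = base frame: x ahead of the robot, y to its left, z up, the work surface at z = 0. Lengths are in m, angles in rad, forces in N, time in s.
With the tool pointing down it reaches from about 0.35 to 0.725 m from the base axis. Payload 6 kg.
Tool frame: the origin (TCP) lies between the finger pads; the fingertips stand 11 mm ahead of it and the grasp point (between the pads) lies 8 mm behind it; z points along the fingers, y is the line along which they close (so a half turn about z gives the same grasp; the last joint's range is limited). The gripper opens to 85 mm and grips with 20 to 120 N. Pads are 22 mm wide; open, the fingers measure 114 mm over their backs; the gripper's body (76 mm by 85 mm) begins 54 mm behind the grasp point. The pads swing forward as they close: fully open they stand 13 mm farther back than shut.
Start: joints at [-0.984, 0.04, 0.085, 0, -1.615, -0.334], TCP at [0.15, -0.581, 0.206] pointing down, gripper open.
Joint ranges: [-2.56, 2.56], [-1.29, 2.01], [-1.08, 1.49], [-3.29, 1.98], [-2.81, -0.18], [-2.99, 2.99]. Speed limits (rad/s): [2.57, 2.57, 3.01, 3.14, 3.14, 3.14].

INTERFACE

Orientations are given as a 3x3 rotation matrix whose columns are the frame's x, y, z axes.
In Python, from plant import robot gives the robot as it stands.
- The arm moves only by the tool arm_command, never from a script. Its arguments are lists of equal length, an entry for each row: "jaw": the finger opening in m, from 0 to 0.0854; "slide": the shift along the tool's x, y, z in m, a list of three; "angular": the turn, a rotation vector about the tool's x, y, z in degrees, a list of three. In form: {"jaw": [jaw, ...], "slide": [[x, y, z], ...], "angular": [[ax, ay, az], ...]}. A call has 1 to 12 rows; each row shifts and turns the commanded pose from where the row before left it, along the tool's axes as they then stand; what a row does not reach is not made up. A row lasts 1/8 s, in which the tool goes at most 62.5 mm and 10.7 degrees, less where a joint would pass 70% of its speed; a pose out of reach is approached as far as the arm can. A call with a gripper value outside its range is refused whole. The fingers move at their own pace and stop on an object; "force" is the grip in N (left out, the last holds). Time passes only in rows, so rows that do not move let the fingers close. It gives the time, the measured TCP pose, the force, the opening and the grip force at its end, in the units of the state.
- robot.get_obs(): the state, without advancing time (a new reading comes with each control period).
- robot.grab_frame(name): name is "scene" or "top" or "wrist"; returns (picture, depth): 420x560x3 uint8, blue, green, red; 420x560 float32, m along the optical axis (not along the pixel's ray), 0 where there is no reading.
- robot.calibration(name): a dict with "fov_y" (degrees; the focal length in pixels is half the picture's height over the tangent of half this angle, whatever the lens; pixels are square), "cx", "cy" (the principal point, pixels), "R" (3x3) and "t" (3): a world point X has camera coordinates R X + t; the wrist camera has in their place "tool_from_camera" (4x4, takes a point from camera to tool coordinates, whose origin is the TCP and whose axes are the flange's). Camera axes: x right, y down, z forward; pixel columns grow to the right and rows downward; lengths in m; the calibration is good to about 2 mm. A picture is of the moment at which its call begins: read the wrist's pose just before it. calibration takes no time and is no camera call.
- robot.finish_job(): hands the job in; it is judged then, once.
Trained networks look in the newest picture that a camera, given by its name, has taken for a name from the list of things; names that differ only in an ending like _2 or _b are one class to them, and where a whole thing is asked for, a point or a joint stands for the part that bears it (a point fixed in the world has none). Each returns a list of dicts, best first, with "p" (0 to 1); they miss things now and then, are a little off and sometimes report something else, mostly with a low value. They report only what shows in the picture. A call takes as long as a camera call. They do not tell look-alikes from the thing itself.
- robot.silhouettes(camera, name): "mask" (420x560 bool, what is visible of it) and "box" ([left, top, right, bottom] in pixels, round what is visible of it).
The state is a dict: "t": time; "joint_positions": joint angles; "qvel": joint speeds; "tau": joint torques, N m; "tool_pos": TCP position; "ee_rot": TCP orientation; "ft_force": force on the tool from outside, world axes, zero at the start; "torque": the same for the moment, N m; "gripper_width": finger opening in m; "gripper_force": force on a finger pad.
Only numpy, scipy, OpenCV 4.12 (cv2) and the standard library are available. Lean on these libraries where they do the work, as an engineer would, in place of code of your own. Each camera call takes 0.05 s, during which the arm holds its last target. There are 200 camera calls.

## Working session

There is one attempt and no reset: what is moved stays moved. The work goes in short steps, Python scripts to look and compute and a tool call to move; the robot and the scene stay as the last step left them, time stands still between calls to the robot, and variables do not carry over. Pictures are saved under pics/ and viewed, at most 10 in all, crops included, and the job is handed in when it is done.

Besides the shell and the picture viewer there is one more tool, called as name(argument=value, ...) on one line, values as JSON. arm_command: Moves the arm, as the interface text tells. Its arguments: {"type":"object","properties":{"jaw":{"type":"array"},"slide":{"type":"array"},"angular":{"type":"array"},"force":{"type":"number"}},"required":["jaw","slide","angular"]}

```bash
ls; mkdir -p pics; cat > h.py <<'E'
import numpy as np, cv2
from plant import robot
def cloud(cam, depth, obs=None):
    c=robot.calibration(cam); f=210/np.tan(np.radians(c["fov_y"])/2)
    v,u=np.mgrid[:420,:560]
    P=np.stack([(u-c["cx"])/f*depth,(v-c["cy"])/f*depth,depth],-1)
    if cam=="wrist":
        T=np.array(c["tool_from_camera"]); P=P@T[:3,:3].T+T[:3,3]
        return P@np.array(obs["ee_rot"]).T+np.array(obs["tool_pos"])
    return (P-np.array(c["t"]))@np.array(c["R"])
E
python3 - <<'E'
from h import *
for cam in("top","scene"):
    im,d=robot.grab_frame(cam); cv2.imwrite(f"pics/{cam}0.png",im); W=cloud(cam,d)
    np.savez(f"{cam}0.npz",im=im,d=d,W=W)
    print(cam,{k:(v if np.isscalar(v) else np.round(v,3).tolist()) for k,v in robot.calibration(cam).items()})
    for n in("t_stake_head","holder","tray_empty","round_stake"):
        for r in robot.silhouettes(cam,n)[:4]:
            m=r["mask"]&(d>0); P=W[m]
            print(n,round(r["p"],2),r["box"],"med",np.round(np.median(P,0),3),"lo",np.round(np.percentile(P,3,axis=0),3),"hi",np.round(np.percentile(P,97,axis=0),3))
print(robot.get_obs())
E
```

```text
pics
top {'fov_y': 52.97813727443971, 'cx': 276.3473481948264, 'cy': 208.23218600867787, 'R': [[-0.08, -0.997, 0.004], [-0.976, 0.078, -0.205], [0.204, -0.02, -0.979]], 't': [0.028, 0.518, 0.777]}
t_stake_head 0.71 [225.2, 153.1, 257.7, 176.4] med [0.616 0.048 0.065] lo [0.606 0.023 0.   ] hi [0.638 0.075 0.071]
t_stake_head 0.6 [275.3, 202.8, 291.6, 236.2] med [ 0.49  -0.024  0.101] lo [ 0.464 -0.034  0.057] hi [ 0.518 -0.015  0.104]
t_stake_head 0.53 [296.2, 277.4, 327.6, 291.4] med [ 0.364 -0.067  0.069] lo [ 0.354 -0.093  0.024] hi [ 0.373 -0.04   0.072]
holder 0.76 [260.1, 199.6, 304.2, 242.9] med [ 0.488 -0.018  0.054] lo [ 0.454 -0.061  0.027] hi [0.526 0.013 0.056]
holder 0.66 [356.5, 173.0, 432.3, 242.8] med [ 0.51  -0.258  0.007] lo [ 0.45  -0.318  0.003] hi [ 0.57  -0.195  0.022]
tray_empty 0.83 [356.5, 170.4, 432.1, 244.4] med [ 0.51  -0.258  0.007] lo [ 0.449 -0.317  0.003] hi [ 0.57  -0.195  0.022]
round_stake 0.64 [144.1, 199.9, 166.6, 221.5] med [0.531 0.217 0.069] lo [0.519 0.205 0.021] hi [0.548 0.236 0.075]
scene {'fov_y': 54.006335810220335, 'cx': 277.227441349751
[... 964 characters left out ...]
05,
       -1.61555334e+00, -3.33705682e-01]), 'qvel': array([-0.00069404,  0.00029699,  0.00106022,  0.00045427,  0.000303  ,
       -0.00064892]), 'tau': array([ 2.13984924e-03, -3.67544246e+01,  3.47165644e+01,  6.92777216e+00,
       -1.18309166e-03,  8.69287021e-06]), 'tool_pos': array([ 0.15003836, -0.58087521,  0.20623726]), 'ee_rot': array([[-9.68229535e-01, -2.50063110e-01, -9.00071929e-05],
       [-2.50063122e-01,  9.68229521e-01,  1.72420675e-04],
       [ 4.40315711e-05,  1.89450270e-04, -9.99999981e-01]]), 'ft_force': array([ 1.064994  , -0.38620087,  0.19370225]), 'torque': array([0.04638149, 0.00672414, 0.02426643]), 'gripper_force': 0.0, 'gripper_width': 0.08527776193263749}
```

```bash
python3 - <<'E'
from h import *
for cam,(a,b,c,e) in (("top",(200,130,340,310)),):
    im=cv2.imread(f"pics/{cam}0.png"); 
    cr=cv2.resize(im[130:300,190:420],None,fx=3.4,fy=3.4,interpolation=cv2.INTER_CUBIC); cv2.imwrite("pics/crop0.png",cr)
# head fit
for cam in("top","scene"):
    z=np.load(cam+"0.npz"); W=z["W"]; 
    m=(abs(W[...,0]-.493)<.06)&(abs(W[...,1]+.023)<.06)&(W[...,2]>.08)
    P=W[m]; 
    t=P[P[:,2]>np.percentile(P[:,2],90)-.006]
    r=cv2.minAreaRect((t[:,:2]*1000).astype(np.float32)); 
    _,_,V=np.linalg.svd(t[:,:2]-t[:,:2].mean(0),full_matrices=False)
    print(cam,len(t),r,"z",np.median(t[:,2]),"axis",np.degrees(np.arctan2(V[0,1],V[0,0])),t.mean(0))
    m=(abs(W[...,0]-.493)<.07)&(abs(W[...,1]+.023)<.07)&(abs(W[...,2]-.055)<.005)
    t=W[m]; print("block",cv2.minAreaRect((t[:,:2]*1000).astype(np.float32)),np.median(t[:,2]))
E
```

```text
top 270 ((492.76446533203125, -24.26532745361328), (59.012508392333984, 15.933258056640625), 6.109518527984619) z 0.10140668482200955 axis -173.9313627183045 [ 0.49235053 -0.02428931  0.10138922]
block ((492.9712829589844, -24.439910888671875), (70.06275177001953, 70.26366424560547), 19.132959365844727) 0.05387146979687017
scene 222 ((493.4698486328125, -23.656591415405273), (60.032840728759766, 17.097488403320312), 5.442174434661865) z 0.10079053635023043 axis 6.388355150377269 [ 0.49581268 -0.02251337  0.10067518]
block ((493.36358642578125, -23.916419982910156), (72.13336944580078, 70.30917358398438), 18.53732681274414) 0.053457199823396896
```

View pics/top0.png

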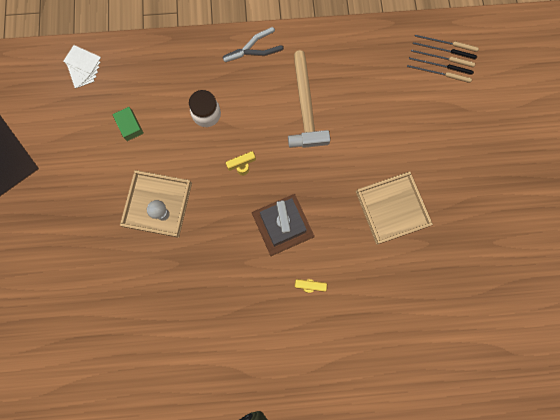

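View pics/crop0.png

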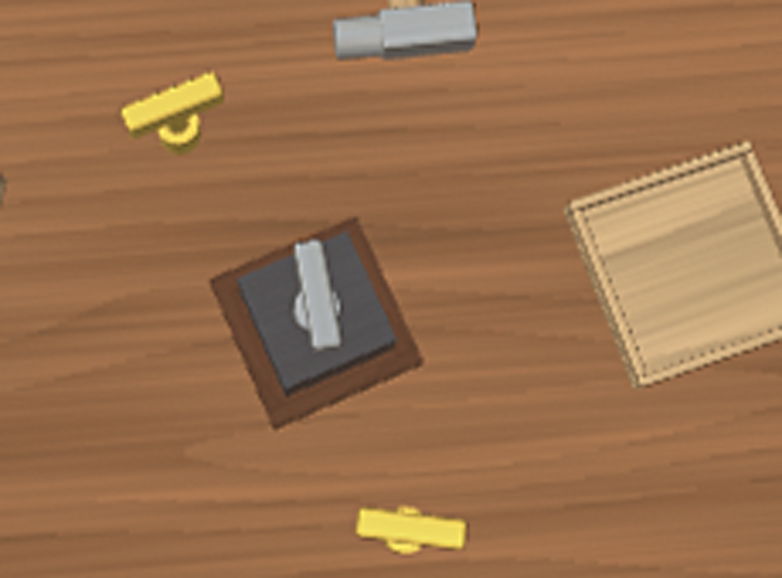

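Candidates in the top picture: the grey T-head in the dark block at (283,217), and yellow T's at (241,161) and (311,286). The grey one is meant: it is steel, stands in the block, and its head is 60x16 mm with the top 48 mm above the block, all as described. The empty tray is at (395,208), and the round stake stands in the other tray at (157,210).

arm_command(jaw=[0.05,0.05,0.05,0.05,0.05,0.05,0.05,0.05,0.05,0.05,0.05,0.05], slide=[[-0.039,0.038,0],[-0.039,0.038,0],[-0.039,0.038,0],[-0.039,0.038,0],[-0.039,0.038,0],[-0.039,0.038,0],[-0.039,0.038,0],[-0.039,0.038,0],[-0.039,0.038,0],[-0.039,0.038,0],[-0.039,0.038,0],[-0.039,0.038,0]], angular=[[0,0,0],[0,0,0],[0,0,0],[0,0,0],[0,0,0],[0,0,0],[0,0,0],[0,0,0],[0,0,0],[0,0,0],[0,0,4],[0,0,4.4]], force=100)

```text
t: 2.0
tool_pos: [0.4931, -0.0226, 0.2069]
ee_rot: [[-0.995, -0.104, 0.001], [-0.104, 0.995, 0.0], [-0.001, 0.0, -1.0]]
ft_force: [-0.3, -0.6, 0.2]
gripper_width: 0.0499
gripper_force: 0.0
```

```bash
python3 - <<'E'
from h import *
o=robot.get_obs(); im,d=robot.grab_frame("wrist"); W=cloud("wrist",d,o); cv2.imwrite("pics/w1.png",im)
print(o["tool_pos"],o["joint_positions"])
m=(abs(W[...,0]-.493)<.05)&(abs(W[...,1]+.023)<.05)&(abs(W[...,2]-.101)<.006)&(d>0)
t=W[m];print(len(t),cv2.minAreaRect((t[:,:2]*1000).astype(np.float32)),np.median(t[:,2]))
m=(abs(W[...,0]-.493)<.07)&(abs(W[...,1]+.023)<.07)&(abs(W[...,2]-.0535)<.004)&(d>0)
t=W[m];print(len(t),cv2.minAreaRect((t[:,:2]*1000).astype(np.float32)),np.median(t[:,2]))
W=np.load("top0.npz")["W"]
m=(abs(W[...,0]-.51)<.09)&(abs(W[...,1]+.258)<.09)&(abs(W[...,2]-.020)<.004)
print("tray",cv2.minAreaRect((W[m][:,:2]*1000).astype(np.float32)),np.median(W[m][:,2]))
m=(abs(W[...,0]-.51)<.03)&(abs(W[...,1]+.258)<.03); print("floor",np.median(W[m][:,2]))
m=(abs(W[...,0]-.60)<.03)&(abs(W[...,1]+.1)<.03); print("bench",np.median(W[m][:,2]))
E
```

```text
[ 0.49306925 -0.02256585  0.20686853] [ 3.63754732e-01 -2.47282633e-01 -1.80086530e-01  4.40453716e-05
 -1.63663021e+00 -1.83007149e+00]
915 ((494.4266357421875, -24.348907470703125), (58.16996383666992, 15.306578636169434), 6.039642333984375) 0.09954122391030722
2853 ((495.3203430175781, -24.110336303710938), (70.63555145263672, 69.96321105957031), 19.1750431060791) 0.05187055780980268
tray ((509.87750244140625, -257.1457824707031), (119.97087097167969, 120.75281524658203), 14.498377799987793) 0.020143279015528506
floor 0.006749153569927032
bench 0.0006060292083123694
```

View pics/w1.png

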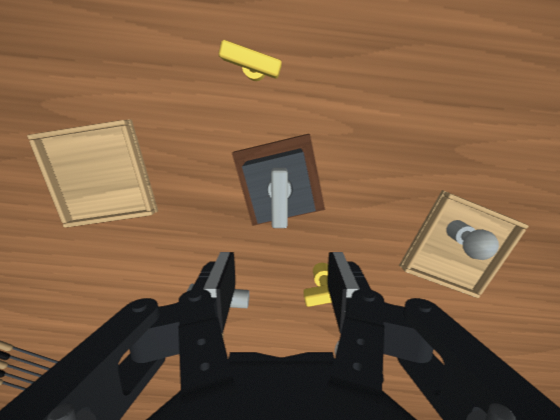

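The wrist picture shows the grey T-head at (280,198) in the block, with its long axis parallel to the pads. The yellow T's are at (250,58) and (320,290). I'm descending to grip the grey one.

arm_command(jaw=[0.05,0.05,0.05,0.05,0.05,0.016,0.0,0.0,0.0,0.0], slide=[[-0.0005,-0.0017,0.03],[0,0,0.04],[0,0,0.034],[0,0,0.02],[0,0,0],[0,0,0],[0,0,0],[0,0,0],[0,0,0],[0,0,0]], angular=[[0,0,0],[0,0,0],[0,0,0],[0,0,0],[0,0,0],[0,0,0],[0,0,0],[0,0,0],[0,0,0],[0,0,0]], force=100)

```text
t: 3.3
tool_pos: [0.493, -0.026, 0.0824]
ee_rot: [[-0.994, -0.106, 0.0], [-0.106, 0.994, 0.0], [-0.0, 0.0, -1.0]]
ft_force: [0.8, -0.1, 0.3]
gripper_width: 0.0
gripper_force: 0.0
```

```bash
python3 - <<'E'
from h import *
o=robot.get_obs(); print(o["gripper_width"],o["gripper_force"],o["tool_pos"])
im,d=robot.grab_frame("wrist"); im2,_=robot.grab_frame("scene")
cv2.imwrite("pics/w2.png",np.hstack([cv2.resize(im[80:380,130:430],(400,400)),cv2.resize(im2[150:280,200:330],(400,400),interpolation=cv2.INTER_CUBIC)]))
E
```

```text
2.3859215492875354e-05 0.0 [ 0.4930191  -0.02604148  0.08237345]
```

View pics/w2.png

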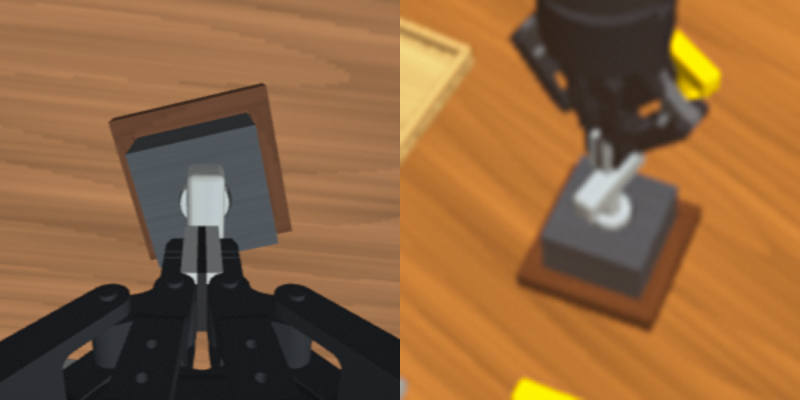

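The wrist picture (left) shows the shut fingers over the bar at about (200,250). The scene picture shows them above the head. I'll measure this.

```bash
python3 - <<'E'
from h import *
o=robot.get_obs(); im,d=robot.grab_frame("wrist"); W=cloud("wrist",d,o)
m=(abs(W[...,0]-.493)<.06)&(abs(W[...,1]+.023)<.05)&(abs(W[...,2]-.101)<.008)&(d>0)
v,u=np.nonzero(m); print("wrist head px",u.min(),u.max(),v.min(),v.max(),np.median(W[m],0))
for vv in range(200,400,12): print(vv,[np.round(W[vv,uu],3).tolist() for uu in (270,282,290)])
im,d=robot.grab_frame("scene"); W=cloud("scene",d)
for vv in range(180,222,4): print(vv,[np.round(W[vv,uu],3).tolist() for uu in (262,266,270,274)])
c=robot.calibration("wrist"); print(np.round(c["tool_from_camera"],3).tolist())
E
```

```text
wrist head px 269 297 208 258 [ 0.47562053 -0.02598129  0.09947929]
200 [[0.474, -0.035, 0.051], [0.472, -0.027, 0.052], [0.472, -0.021, 0.052]]
212 [[0.468, -0.034, 0.095], [0.466, -0.028, 0.099], [0.466, -0.024, 0.099]]
224 [[0.474, -0.034, 0.097], [0.473, -0.027, 0.1], [0.472, -0.023, 0.101]]
236 [[0.481, -0.033, 0.098], [0.48, -0.026, 0.1], [0.479, -0.022, 0.1]]
248 [[0.489, -0.032, 0.098], [0.487, -0.026, 0.1], [0.487, -0.021, 0.1]]
260 [[0.483, -0.032, 0.123], [0.483, -0.026, 0.122], [0.482, -0.022, 0.123]]
272 [[0.484, -0.032, 0.133], [0.483, -0.026, 0.134], [0.482, -0.023, 0.134]]
284 [[0.484, -0.031, 0.143], [0.483, -0.026, 0.143], [0.482, -0.023, 0.144]]
296 [[0.482, -0.031, 0.153], [0.488, -0.026, 0.144], [0.482, -0.023, 0.153]]
308 [[0.483, -0.031, 0.16], [0.494, -0.025, 0.144], [0.482, -0.024, 0.16]]
320 [[0.482, -0.031, 0.167], [0.501, -0.024, 0.143], [0.483, -0.024, 0.165]]
332 [[0.486, -0.03, 0.168], [0.631, -0.01, -0.002], [0.496, -0.022, 0.156]]
344 [[0.502, -0.029, 0.157], [0.645, -0.008, -0.001], [0.501, -0.021, 0.157]]
356 [[0.484, -0.03, 0.18], [0.661, -0.007, -
[... 766 characters left out ...]
.504, -0.029, 0.123], [0.503, -0.02, 0.131], [0.498, -0.015, 0.13], [0.488, -0.014, 0.119]]
204 [[0.477, -0.056, 0.053], [0.503, -0.02, 0.116], [0.497, -0.016, 0.114], [0.484, -0.017, 0.099]]
208 [[0.507, -0.028, 0.1], [0.502, -0.021, 0.101], [0.497, -0.016, 0.101], [0.468, -0.03, 0.054]]
212 [[0.514, -0.021, 0.1], [0.508, -0.016, 0.098], [0.497, -0.016, 0.086], [0.475, -0.024, 0.053]]
216 [[0.52, -0.015, 0.1], [0.511, -0.014, 0.09], [0.495, -0.018, 0.068], [0.484, -0.016, 0.056]]
220 [[0.522, -0.014, 0.089], [0.502, -0.022, 0.057], [0.498, -0.015, 0.059], [0.489, -0.012, 0.052]]
[[-0.0, -0.954, -0.301, 0.076], [1.0, -0.001, 0.001, 0.0], [-0.001, -0.301, 0.954, -0.166], [0.0, 0.0, 0.0, 1.0]]
```

The fingertips measure about 115 mm high although the reported TCP is at 82 mm. I'll lift clear, set the fingers near the grip width and measure the tips properly.

arm_command(jaw=[0.03,0.03,0.03,0.03], slide=[[0,0,-0.04],[0,0,-0.02],[0,0,0],[0,0,0]], angular=[[0,0,0],[0,0,0],[0,0,0],[0,0,0]])

```text
t: 4.0
tool_pos: [0.4925, -0.0259, 0.1411]
ee_rot: [[-0.994, -0.106, -0.002], [-0.106, 0.994, 0.0], [0.002, 0.001, -1.0]]
ft_force: [0.2, -0.0, -0.4]
gripper_width: 0.03
gripper_force: 0.0
```

```bash
python3 - <<'E'
from h import *
o=robot.get_obs(); print(o["tool_pos"],o["gripper_width"])
im1,d=robot.grab_frame("wrist"); W=cloud("wrist",d,o)
m=(abs(W[...,0]-.493)<.02)&(abs(W[...,1]+.025)<.04)&(W[...,2]>.106)&(d>0)
P=W[m]; print("wrist lowest finger pts",np.round(P[np.argsort(P[:,2])[:400:40]],3).tolist())
im,d=robot.grab_frame("scene"); W=cloud("scene",d)
m=(abs(W[...,0]-.493)<.025)&(abs(W[...,1]+.025)<.05)&(W[...,2]>.106)&(d>0)
P=W[m]; print("scene",np.round(P[np.argsort(P[:,2])[:60:5]],3).tolist())
cv2.imwrite("pics/w3.png",np.hstack([cv2.resize(im1[80:380,130:430],(400,400)),cv2.resize(im[130:260,200:330],(400,400),interpolation=cv2.INTER_CUBIC)]))
E
```

```text
[ 0.49254494 -0.02591141  0.14113741] 0.029967207170891595
wrist lowest finger pts [[0.493, -0.041, 0.164], [0.485, -0.042, 0.169], [0.481, -0.011, 0.17], [0.48, -0.005, 0.171], [0.489, -0.049, 0.172], [0.498, -0.04, 0.173], [0.484, -0.003, 0.174], [0.505, -0.04, 0.175], [0.501, -0.01, 0.175], [0.489, -0.049, 0.176]]
scene [[0.493, -0.004, 0.166], [0.501, -0.04, 0.169], [0.503, -0.041, 0.17], [0.495, -0.041, 0.171], [0.493, -0.041, 0.172], [0.505, -0.044, 0.173], [0.504, -0.045, 0.174], [0.499, -0.04, 0.175], [0.505, -0.039, 0.176], [0.497, -0.003, 0.177], [0.504, -0.044, 0.177], [0.495, -0.041, 0.178]]
```

View pics/w3.png

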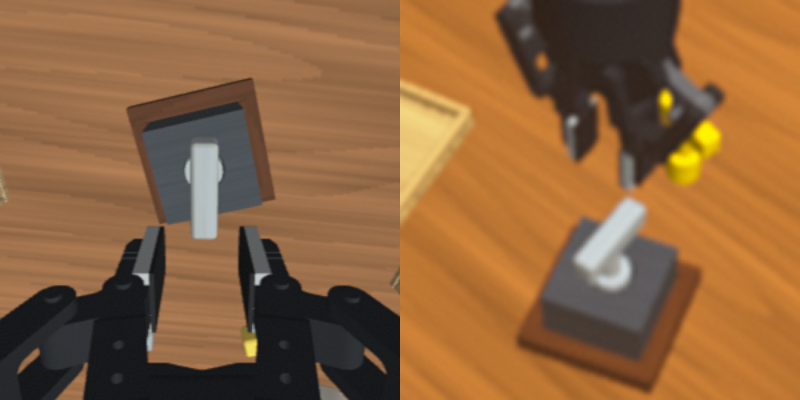

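The tips (left (150,260), right (245,260)) are about 25 mm behind the reported TCP at this opening, and both the wrist and scene cameras agree. I'll rely on the measured tips and descend about 92 mm, which puts them at z≈0.073.

arm_command(jaw=[0.045,0.045,0.045,0.045,0.045,0.0,0.0,0.0,0.0,0.0], slide=[[-0.001,0.0014,0.02],[0,0,0.03],[0,0,0.025],[0,0,0.016],[0,0,0],[0,0,0],[0,0,0],[0,0,0],[0,0,0],[0,0,0]], angular=[[0,0,0],[0,0,0],[0,0,0],[0,0,0],[0,0,0],[0,0,0],[0,0,0],[0,0,0],[0,0,0],[0,0,0]], force=100)

```text
t: 5.35
tool_pos: [0.4946, -0.0244, 0.0528]
ee_rot: [[-0.994, -0.106, 0.002], [-0.106, 0.994, 0.0], [-0.002, 0.0, -1.0]]
ft_force: [-1.9, 1.5, 6.4]
gripper_width: 0.0137
gripper_force: 98.0
```

```bash
python3 - <<'E'
from h import *
o=robot.get_obs(); print(o["tool_pos"],o["gripper_width"],o["ft_force"])
im1,d=robot.grab_frame("wrist"); W=cloud("wrist",d,o)
m=(abs(W[...,0]-.48)<.03)&(abs(W[...,1]+.025)<.03)&(abs(W[...,2]-.1)<.012)&(d>0)
v,u=np.nonzero(m);print(u.min(),u.max(),v.min(),v.max(),np.median(W[m],0))
im,d=robot.grab_frame("scene"); W=cloud("scene",d)
cv2.imwrite("pics/w4.png",np.hstack([cv2.resize(im1[130:330,180:380],(400,400)),cv2.resize(im[170:250,225:305],(400,400),interpolation=cv2.INTER_CUBIC)]))
E
```

```text
[ 0.49463412 -0.02437988  0.05276032] 0.013734558198142673 [-1.89897467  1.53381938  6.4289018 ]
234 327 220 320 [ 0.48549996 -0.02519651  0.09964429]
```

View pics/w4.png

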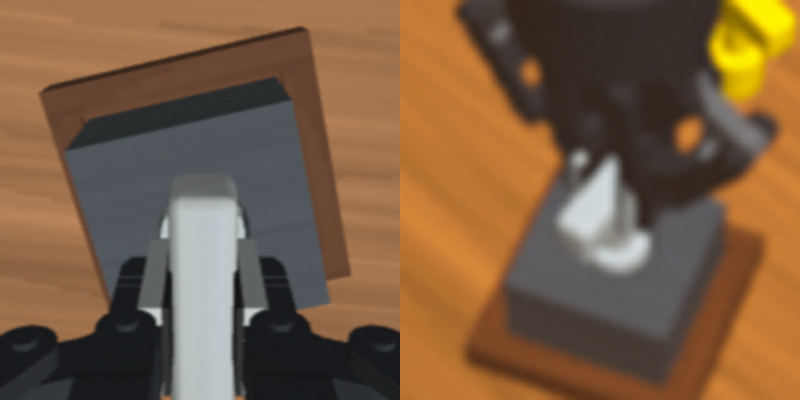

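The bar sits firmly between the pads. First twisting swing with a gentle lift.

arm_command(jaw=[0.0,0.0,0.0,0.0,0.0,0.0,0.0,0.0], slide=[[0,0,0],[0,0,-0.0006],[0,0,-0.0006],[0,0,-0.0006],[0,0,-0.0006],[0,0,-0.0006],[0,0,-0.0006],[0,0,-0.0003]], angular=[[0,0,-6],[0,0,-10],[0,0,-10],[0,0,-10],[0,0,-10],[0,0,-10],[0,0,-10],[0,0,-10]], force=120)

```text
t: 6.45
tool_pos: [0.4935, -0.0243, 0.0533]
ee_rot: [[-0.133, -0.991, -0.001], [-0.991, 0.133, 0.001], [-0.001, 0.001, -1.0]]
ft_force: [4.0, 0.1, -9.3]
gripper_width: 0.0133
gripper_force: 117.3
```

```bash
cat > chk.py <<'E'
from h import *
o=robot.get_obs(); print("z",o["tool_pos"],"yaw x",np.degrees(np.arctan2(-o["ee_rot"][1,0],-o["ee_rot"][0,0])),"f",o["ft_force"],"M",o["torque"],o["joint_positions"].round(2))
for cam in("top","scene"):
    im,d=robot.grab_frame(cam); W=cloud(cam,d)
    m=(abs(W[...,0]-.493)<.06)&(abs(W[...,1]+.024)<.06)&(abs(W[...,2]-.056)<.012)&(np.ptp(im.astype(int),axis=2)<30)
    print(cam,m.sum(),"block top",np.median(W[m][:,2]),np.percentile(W[m][:,2],[20,80]))
E
python3 chk.py
```

```text
z [ 0.49347502 -0.02429627  0.05330861] yaw x 82.35311144338876 f [ 3.98854811  0.11700756 -9.34409317] M [-0.13156325 -1.77373683 -0.2178822 ] [ 0.36 -0.21 -0.43 -0.   -1.35 -0.49]
top 330 block top 0.053627214965850156 [0.05254974 0.05486096]
scene 732 block top 0.053189124103741645 [0.05169076 0.05446987]
```

arm_command(jaw=[0.0,0.0,0.0,0.0,0.0,0.0,0.0,0.0], slide=[[0,0,0],[0,0,-0.0007],[0,0,-0.0007],[0,0,-0.0007],[0,0,-0.0007],[0,0,-0.0007],[0,0,-0.0007],[0,0,-0.0003]], angular=[[0,0,10],[0,0,10],[0,0,10],[0,0,10],[0,0,10],[0,0,10],[0,0,10],[0,0,10]], force=120)

```text
t: 7.55
tool_pos: [0.4931, -0.0247, 0.0565]
ee_rot: [[-1.0, -0.026, -0.003], [-0.026, 1.0, 0.0], [0.003, 0.0, -1.0]]
ft_force: [7.7, -1.4, -17.0]
gripper_width: 0.0136
gripper_force: 118.0
```

```bash
python3 chk.py
```

```text
z [ 0.49309278 -0.02466755  0.05653439] yaw x 1.5156027461759192 f [  7.66037849  -1.39253284 -16.96670598] M [-0.72714887 -2.90430404  0.35373308] [ 0.36 -0.21 -0.43 -0.   -1.36 -1.9 ]
top 459 block top 0.05378361561249795 [0.05255641 0.05515741]
scene 771 block top 0.05333155681468531 [0.05190363 0.05466788]
```

arm_command(jaw=[0.0,0.0,0.0,0.0,0.0,0.0,0.0,0.0,0.0], slide=[[0,0,0],[0,0,-0.0006],[0,0,-0.0006],[0,0,-0.0006],[0,0,-0.0006],[0,0,-0.0006],[0,0,-0.0006],[0,0,-0.0006],[0,0,0]], angular=[[0,0,-8],[0,0,-10],[0,0,-10],[0,0,-10],[0,0,-10],[0,0,-10],[0,0,-10],[0,0,-10],[0,0,-10]], force=120)

```text
t: 8.78
tool_pos: [0.4932, -0.0242, 0.061]
ee_rot: [[0.002, -1.0, -0.002], [-1.0, -0.002, 0.001], [-0.001, 0.002, -1.0]]
ft_force: [7.0, -0.9, -14.2]
gripper_width: 0.0135
gripper_force: 118.5
```

```bash
python3 chk.py
```

```text
z [ 0.49319547 -0.02419136  0.06098841] yaw x 90.0979248171197 f [  7.01376428  -0.93275289 -14.15681239] M [-0.16167663 -2.69535281 -0.37968528] [ 0.36 -0.22 -0.42 -0.   -1.37 -0.36]
top 367 block top 0.05370985651642295 [0.05249796 0.05480118]
scene 776 block top 0.053326983158585584 [0.05189128 0.05473755]
```

arm_command(jaw=[0.0,0.0,0.0,0.0,0.0,0.0,0.0,0.0,0.0], slide=[[0,0,0],[0,0,-0.0006],[0,0,-0.0006],[0,0,-0.0006],[0,0,-0.0006],[0,0,-0.0006],[0,0,-0.0006],[0,0,-0.0006],[0,0,-0.0003]], angular=[[0,0,10],[0,0,10],[0,0,10],[0,0,10],[0,0,10],[0,0,10],[0,0,10],[0,0,10],[0,0,10]], force=120)

```text
t: 10.0
tool_pos: [0.4931, -0.0247, 0.0656]
ee_rot: [[-1.0, 0.008, -0.003], [0.008, 1.0, -0.0], [0.003, -0.0, -1.0]]
ft_force: [6.4, -2.9, -14.4]
gripper_width: 0.0134
gripper_force: 118.4
```

arm_command(jaw=[0.0,0.0,0.0,0.0,0.0,0.0,0.0,0.0,0.0], slide=[[0,0,0],[0,0,-0.0006],[0,0,-0.0006],[0,0,-0.0006],[0,0,-0.0006],[0,0,-0.0006],[0,0,-0.0006],[0,0,-0.0006],[0,0,0]], angular=[[0,0,-10],[0,0,-10],[0,0,-10],[0,0,-10],[0,0,-10],[0,0,-10],[0,0,-10],[0,0,-10],[0,0,-10]], force=120)

```text
t: 11.12
tool_pos: [0.4934, -0.0246, 0.0725]
ee_rot: [[0.003, -1.0, -0.001], [-1.0, -0.003, -0.0], [0.0, 0.001, -1.0]]
ft_force: [-0.3, -0.2, -2.7]
gripper_width: 0.0131
gripper_force: 117.3
```

```bash
python3 chk.py
```

```text
z [ 0.4934345  -0.02464579  0.07245981] yaw x 90.16456538971983 f [-0.30997391 -0.19935129 -2.65337701] M [-0.0900997  -0.04822383  0.02779176] [ 0.36 -0.22 -0.4  -0.   -1.39 -0.36]
top 324 block top 0.053927024253545355 [0.05266178 0.05507421]
scene 631 block top 0.05306467301924966 [0.05157134 0.05427803]
```

The force now equals the stake's weight, so it is free and the block is still seated. I'll lift it, twisting for the first millimetres.

arm_command(jaw=[0.0,0.0,0.0,0.0,0.0,0.0,0.0,0.0], slide=[[0,0,-0.001],[0,0,-0.001],[0,0,-0.001],[0,0,-0.002],[0,0,-0.005],[0,0,-0.015],[0,0,-0.025],[0,0,-0.01]], angular=[[0,0,10],[0,0,10],[0,0,10],[0,0,10],[0,0,10],[0,0,0],[0,0,0],[0,0,0]], force=120)

```text
t: 12.22
tool_pos: [0.4947, -0.0245, 0.135]
ee_rot: [[-0.765, -0.644, 0.003], [-0.644, 0.765, 0.0], [-0.003, -0.002, -1.0]]
ft_force: [-0.4, 0.1, -2.1]
gripper_width: 0.0137
gripper_force: 117.4
```

```bash
python3 chk.py; python3 - <<'E'
from h import *
o=robot.get_obs(); im,d=robot.grab_frame("scene"); W=cloud("scene",d)
m=(abs(W[...,0]-.493)<.03)&(abs(W[...,1]+.025)<.03)&(W[...,2]>.07)&(W[...,2]<.2)&(im.min(2)>90)
P=W[m];print(m.sum(),np.percentile(P[:,2],[0,2,10,50,90,98]),o["tool_pos"])
t=P[P[:,2]<.125];print(t.min(0),t.max(0),np.median(t,0))
cv2.imwrite("pics/w5.png",cv2.resize(im[130:260,190:350],None,fx=4,fy=4,interpolation=cv2.INTER_CUBIC))
E
```

```text
z [ 0.49466805 -0.02453735  0.13498601] yaw x 40.10498945215531 f [-0.39710222  0.09556863 -2.12588552] M [-0.03432713  0.02782601 -0.02394295] [ 0.36 -0.24 -0.31  0.   -1.5  -1.23]
top 583 block top 0.053776986730940404 [0.05256769 0.0549121 ]
scene 770 block top 0.053137628084914144 [0.05185741 0.05435512]
238 [0.14282881 0.14395599 0.1547188  0.18328497 0.19432568 0.19650702] [ 0.49449739 -0.02440593  0.13409873]Traceback (most recent call last):
  File "<stdin>", line 5, in <module>
    return umr_minimum(a, axis, None, out, keepdims, initial, where)
ValueError: zero-size array to reduction operation minimum which has no identity
```

```bash
python3 - <<'E'
from h import *
o=robot.get_obs(); im,d=robot.grab_frame("scene"); W=cloud("scene",d)
m=(abs(W[...,0]-.493)<.035)&(abs(W[...,1]+.025)<.035)&(W[...,2]>.06)&(W[...,2]<.21)
P=W[m];print(m.sum(),np.percentile(P[:,2],[0,1,2,5,10]),o["tool_pos"])
t=P[P[:,2]<.135];print(len(t),t.min(0),t.max(0),np.median(t,0))
v,u=np.nonzero(m);print(u.min(),u.max(),v.min(),v.max())
cv2.imwrite("pics/w5.png",cv2.resize(im[120:250,190:350],None,fx=4,fy=4,interpolation=cv2.INTER_CUBIC))
E
```

```text
533 [0.14051189 0.14242764 0.14408585 0.14713554 0.15018732] [ 0.49394464 -0.02439094  0.13277384]Traceback (most recent call last):
  File "<stdin>", line 5, in <module>
    return umr_minimum(a, axis, None, out, keepdims, initial, where)
ValueError: zero-size array to reduction operation minimum which has no identity
```

```bash
python3 - <<'E'
from h import *
o=robot.get_obs(); im,d=robot.grab_frame("scene"); W=cloud("scene",d); np.savez("s5.npz",im=im,W=W)
print(o["tool_pos"],o["ft_force"])
cv2.imwrite("pics/w5.png",cv2.resize(im[120:250,190:350],None,fx=4,fy=4,interpolation=cv2.INTER_CUBIC))
for v in range(160,230,3): print(v,[np.round(W[v,u],3).tolist() for u in (258,264,270)])
E
```

```text
[ 0.49352256 -0.02443134  0.13193044] [ 0.91111299  0.32686338 -3.35127987]
160 [[0.517, -0.022, 0.255], [0.505, -0.021, 0.246], [0.498, -0.014, 0.244]]
163 [[0.516, -0.024, 0.245], [0.505, -0.021, 0.237], [0.498, -0.014, 0.237]]
166 [[0.516, -0.025, 0.237], [0.365, -0.151, -0.001], [0.356, -0.139, 0.0]]
169 [[0.516, -0.024, 0.23], [0.373, -0.144, 0.001], [0.364, -0.133, 0.002]]
172 [[0.513, -0.028, 0.216], [0.494, -0.032, 0.194], [0.37, -0.128, -0.0]]
175 [[0.512, -0.029, 0.207], [0.496, -0.03, 0.19], [0.377, -0.122, 0.0]]
178 [[0.513, -0.028, 0.2], [0.497, -0.029, 0.183], [0.484, -0.027, 0.172]]
181 [[0.509, -0.033, 0.183], [0.5, -0.027, 0.179], [0.494, -0.018, 0.181]]
184 [[0.508, -0.034, 0.172], [0.506, -0.022, 0.181], [0.499, -0.014, 0.181]]
187 [[0.51, -0.032, 0.167], [0.514, -0.014, 0.186], [0.507, -0.006, 0.188]]
190 [[0.428, -0.114, 0.0], [0.521, -0.008, 0.19], [0.514, -0.0, 0.191]]
193 [[0.434, -0.108, -0.0], [0.529, -0.001, 0.197], [0.521, 0.006, 0.195]]
196 [[0.441, -0.101, 0.002], [0.531, 0.001, 0.192], [0.523, 0.008, 0.191]]
199 [[0.447, -0.096, 0.002], [0.827, 0.278, 0.761], [0.526, 0.01, 0.186]]
202 [[0.477, -0.067, 0.051], [0.534, 0.004, 0.18], [0.527, 0.011, 0.18]]
205 [[0.483, -0.061, 0.052], [0.523, -0.007, 0.148], [0.517, 0.002, 0.151]]
208 [[0.49, -0.054, 0.055], [0.527, -0.003, 0.147], [0.52, 0.005, 0.147]]
211 [[0.495, -0.05, 0.054], [0.531, 0.0, 0.145], [0.525, 0.009, 0.146]]
214 [[0.5, -0.046, 0.053], [0.534, 0.003, 0.142], [0.527, 0.011, 0.142]]
217 [[0.506, -0.04, 0.053], [0.535, 0.004, 0.134], [0.529, 0.012, 0.135]]
220 [[0.51, -0.037, 0.051], [0.538, 0.006, 0.129], [0.53, 0.013, 0.127]]
223 [[0.517, -0.031, 0.054], [0.508, -0.022, 0.053], [0.492, -0.021, 0.034]]
226 [[0.522, -0.026, 0.053], [0.514, -0.017, 0.053], [0.506, -0.008, 0.053]]
229 [[0.526, -0.022, 0.052], [0.52, -0.011, 0.056], [0.512, -0.002, 0.055]]
```

View pics/w5.png

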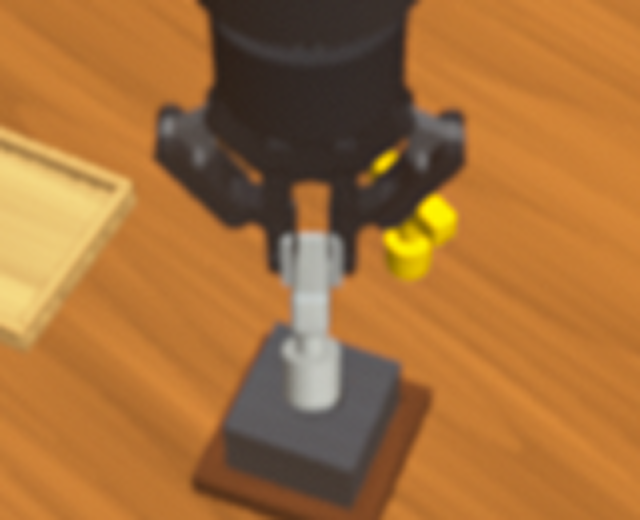

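The head, neck and shank hang from the gripper at about (310,320) in the crop, and the block is still seated. The stake may be tilted or shifted along the bar, so I'll check with the wrist camera.

```bash
python3 - <<'E'
from h import *
o=robot.get_obs(); im,d=robot.grab_frame("wrist"); R=np.array(o["ee_rot"]); p=np.array(o["tool_pos"])
W=cloud("wrist",d,o); T=(W-p)@R   # tool coords
print(p,o["ft_force"])
im2,d2=robot.grab_frame("top"); W2=cloud("top",d2); T2=(W2-p)@R
print("tool coords (x,y,z mm) wrist, cols 268,280,292")
for v in range(150,420,10): print(v,[(T[v,u]*1000).round().astype(int).tolist()+[int(im[v,u].mean())] for u in (268,280,292)])
cv2.imwrite("pics/w6.png",np.hstack([cv2.resize(im[120:420,130:430],(400,400)),cv2.resize(im2[150:270,220:340],(400,400),interpolation=cv2.INTER_CUBIC)]))
E
```

```text
[ 0.49332481 -0.02452404  0.13152392] [ 0.49493625  0.44985549 -3.02095421]
tool coords (x,y,z mm) wrist, cols 268,280,292
150 [[46, -12, 116, 69], [46, -1, 115, 68], [46, 11, 117, 61]]
160 [[40, -11, 93, 42], [36, -1, 121, 62], [36, 11, 117, 70]]
170 [[33, -11, 80, 83], [33, -1, 79, 84], [31, 10, 88, 42]]
180 [[24, -11, 80, 82], [24, -1, 80, 82], [24, 10, 80, 80]]
190 [[15, -11, 80, 82], [15, -1, 79, 82], [16, 10, 79, 84]]
200 [[1, -12, 99, 83], [0, -1, 100, 83], [1, 11, 99, 82]]
210 [[-9, -12, 99, 70], [-10, -1, 100, 83], [-9, 11, 99, 66]]
220 [[-13, -12, 80, 82], [-16, -1, 89, 42], [-13, 10, 80, 77]]
230 [[-22, -12, 79, 83], [-22, -1, 80, 84], [-22, 10, 80, 84]]
240 [[-32, -12, 80, 81], [-32, -1, 80, 82], [-32, 10, 79, 83]]
250 [[8, -7, -25, 53], [-68, -1, 133, 104], [-42, 10, 80, 84]]
260 [[9, -6, -38, 107], [10, -1, -39, 134], [9, 5, -38, 135]]
270 [[5, -6, -40, 128], [5, -1, -41, 185], [5, 5, -40, 187]]
280 [[1, -6, -44, 135], [1, -1, -44, 185], [76, 0, -166, 186]]
290 [[-4, -6, -44, 132], [-3, -1, -45, 184], [-4, 5, -44, 186]]
300 [[-8, -6, -46, 132], [-8, -1, -47, 184], [-7, 5, -48, 186]]
310 [[-12, -6, -48, 141], [-12, -1, -49, 183], [-12, 5, -49, 184]]
320 [[-17, -6, -49, 140], [-16, -1, -51, 182], [-16, 5, -51, 184]]
330 [[-21, -6, -52, 140], [-21, -1, -52, 180], [-20, 5, -53, 183]]
340 [[-25, -6, -54, 139], [-25, -1, -54, 178], [-24, 5, -55, 183]]
350 [[-29, -6, -56, 139], [-28, -1, -57, 176], [-29, 5, -56, 182]]
360 [[10, -4, -101, 22], [10, 0, -100, 26], [9, 3, -100, 25]]
370 [[10, -4, -104, 26], [10, 0, -104, 25], [11, 3, -105, 24]]
380 [[11, -4, -108, 26], [10, 0, -107, 26], [10, 3, -107, 25]]
390 [[10, -4, -110, 26], [10, 0, -110, 25], [11, 3, -111, 24]]
400 [[10, -3, -113, 25], [10, 0, -113, 25], [10, 2, -112, 25]]
410 [[11, -3, -116, 24], [10, 0, -115, 24], [11, 2, -116, 25]]
```

View pics/w6.png

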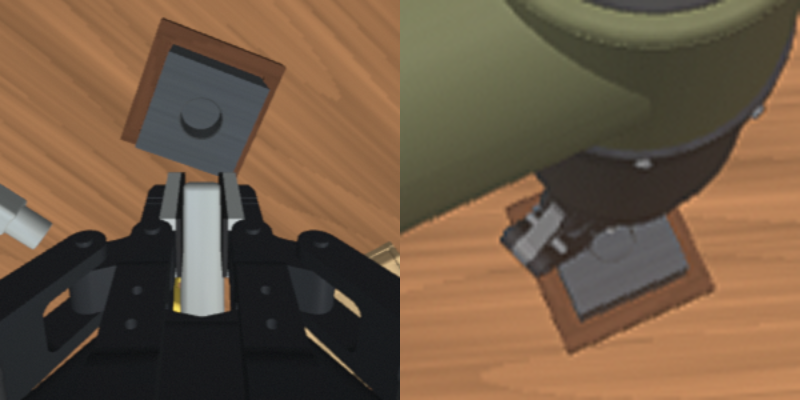

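The bore is empty at (200,118) in the crop and the stake is out. It is held near one bar end and tilted about 25° about tool y. I'll tilt the tool by +25° to bring the stake upright, then measure again.

arm_command(jaw=[0.0,0.0,0.0,0.0,0.0,0.0], slide=[[0,0,-0.01],[0,0,0],[0,0,0],[0,0,0],[0,0,0],[0,0,0]], angular=[[0,5,0],[0,7,0],[0,7,0],[0,6,0],[0,0,0],[0,0,0]], force=120)

```text
t: 13.32
tool_pos: [0.494, -0.0246, 0.1424]
ee_rot: [[-0.694, -0.644, -0.323], [-0.584, 0.765, -0.272], [0.422, 0.0, -0.907]]
ft_force: [-0.4, -0.4, -2.8]
gripper_width: 0.013
gripper_force: 117.7
```

```bash
cat > tilt.py <<'E'
from h import *
o=robot.get_obs(); im,d=robot.grab_frame("wrist"); R=np.array(o["ee_rot"]); p=np.array(o["tool_pos"])
print(p,R.round(3).tolist(),o["joint_positions"].round(2),o["ft_force"].round(1))
W=cloud("wrist",d,o); T=(W-p)@R
m=(im.min(2)>165)&(abs(T[...,1])<.009)&(T[...,2]<-.03)&(T[...,2]>-.075)&(d>0)
Q=W[m]
for _ in range(3):
    A=np.c_[Q[:,:2],np.ones(len(Q))]; c=np.linalg.lstsq(A,Q[:,2],rcond=None)[0]; r=Q[:,2]-A@c; Q=Q[abs(r)<.003]
n=np.r_[-c[:2],1]; n/=np.linalg.norm(n)
print(len(Q),"rms",r.std(),"normal tool",(R.T@n).round(3),"normal world",n.round(3),"tilt deg",np.degrees(np.arccos(n[2])))
ti=(Q-p)@R; print("bar tool x",np.percentile(ti[:,0],[1,99])*1000)
i=np.argmax(ti[:,0]); e=Q[ti[:,0]>np.percentile(ti[:,0],98)].mean(0); 
ax=-R[:,0]-n*np.dot(-R[:,0],n); ax/=np.linalg.norm(ax)
c0=e+ax*.029-n*0.0; foot=c0-n*.068
print("near end",e.round(4),"head top centre",c0.round(4),"foot",foot.round(4))
E
python3 tilt.py
```

```text
[ 0.49395248 -0.02457656  0.14237535] [[-0.694, -0.644, -0.323], [-0.584, 0.765, -0.272], [0.422, 0.0, -0.907]] [ 0.44  0.1  -0.07  0.11 -1.82 -1.31] [-0.4 -0.4 -2.8]
2217 rms 0.0006605408184625343 normal tool [ 0.418  0.017 -0.908] normal world [-0.007  0.016  1.   ] tilt deg 0.9858499262158691
bar tool x [-30.98220138   7.36139268]
near end [ 0.5015 -0.0178  0.1818] head top centre [0.5235 0.0011 0.1816] foot [ 0.5241 -0.      0.1136]
```

```bash
python3 - <<'E'
from h import *
im,d=robot.grab_frame("scene"); W=cloud("scene",d)
for a,b in ((.105,.118),(.118,.130),(.13,.137),(.137,.145)):
    m=(np.hypot(W[...,0]-.525,W[...,1])<.03)&(W[...,2]>a)&(W[...,2]<b); P=W[m]; print(a,len(P),P.min(0).round(3) if len(P) else 0,P.max(0).round(3) if len(P) else 0, P.mean(0).round(4) if len(P) else 0)
m=(np.hypot(W[...,0]-.525,W[...,1])<.03)&(W[...,2]>.12)&(W[...,2]<.135);P=W[m]
from scipy.optimize import least_squares
print(least_squares(lambda c:np.hypot(P[:,0]-c[0],P[:,1]-c[1])-.013,[.524,0],loss="soft_l1",f_scale=.001).x)
m=(np.hypot(W[...,0]-.525,W[...,1])<.03)&(W[...,2]>.07);print("lowest",np.sort(W[m][:,2])[:8])
E
```

```text
0.105 11 [ 0.52  -0.003  0.116] [0.534 0.012 0.118] [0.5281 0.0067 0.1168]
0.118 46 [ 0.516 -0.007  0.119] [0.535 0.013 0.13 ] [0.528  0.0061 0.1246]
0.13 29 [ 0.516 -0.006  0.13 ] [0.534 0.012 0.137] [0.5281 0.006  0.1333]
0.137 43 [ 0.508 -0.014  0.137] [0.534 0.012 0.142] [0.5211 0.0017 0.1395]
[ 0.52063511 -0.00110657]
lowest [0.11565227 0.11576454 0.11591854 0.11627758 0.1166999  0.11692681
 0.11728946 0.11731174]
```

arm_command(jaw=[0.0,0.0,0.0,0.0,0.0,0.0,0.0,0.0,0.0,0.0,0.0,0.0], slide=[[0.0079,-0.0094,0.0037],[0.0158,-0.0189,0.0074],[0.0158,-0.0189,0.0074],[0.0158,-0.0189,0.0074],[0.0158,-0.0189,0.0074],[0.0158,-0.0189,0.0074],[0.0158,-0.0189,0.0074],[0.0158,-0.0189,0.0074],[0.0158,-0.0189,0.0074],[0.0111,-0.0132,0.0052],[0.0079,-0.0094,0.0037],[0.0047,-0.0057,0.0022]], angular=[[0,0,0],[0,0,0],[0,0,0],[0,0,0],[0,0,0],[0,0,0],[0,0,0],[0,0,0],[0,0,0],[0,0,0],[0,0,0],[0,0,0]], force=120)

```text
t: 14.92
tool_pos: [0.4818, -0.282, 0.1424]
ee_rot: [[-0.694, -0.644, -0.323], [-0.583, 0.765, -0.272], [0.422, 0.0, -0.906]]
ft_force: [0.7, 0.4, -2.9]
gripper_width: 0.0134
gripper_force: 117.7
```

```bash
python3 tilt.py
```

```text
[ 0.4818405  -0.282015    0.14235688] [[-0.694, -0.644, -0.323], [-0.583, 0.765, -0.272], [0.422, 0.0, -0.906]] [ 0.01  0.13 -0.1   0.27 -1.69 -0.9 ] [ 0.7  0.4 -2.9]
2196 rms 0.0006524814802291094 normal tool [ 0.422  0.016 -0.906] normal world [-0.01   0.013  1.   ] tilt deg 0.93796111839394
bar tool x [-30.7851191    7.34432057]
near end [ 0.4895 -0.2753  0.1817] head top centre [ 0.5115 -0.2565  0.1817] foot [ 0.5122 -0.2573  0.1137]
```

arm_command(jaw=[0.0,0.0,0.0,0.0,0.0,0.0,0.0,0.0], slide=[[-0.0042,0,0.0091],[-0.0084,0,0.0181],[-0.0084,0,0.0181],[-0.0084,0,0.0181],[-0.0042,0,0.0091],[-0.0042,0,0.0091],[-0.0021,0,0.0045],[0,0,0]], angular=[[0,0,0],[0,0,0],[0,0,0],[0,0,0],[0,0,0],[0,0,0],[0,0,0],[0,0,0]], force=120)

```text
t: 15.98
tool_pos: [0.4818, -0.2816, 0.0474]
ee_rot: [[-0.693, -0.644, -0.323], [-0.584, 0.765, -0.272], [0.423, 0.0, -0.906]]
ft_force: [-0.3, -1.1, -2.9]
gripper_width: 0.0136
gripper_force: 117.7
```

arm_command(jaw=[0.0,0.0,0.0,0.0,0.0,0.0], slide=[[-0.0013,0,0.0027],[-0.0008,0,0.0018],[-0.0008,0,0.0018],[0,0,0],[0,0,0],[0,0,0]], angular=[[0,0,0],[0,0,0],[0,0,0],[0,0,0],[0,0,0],[0,0,0]], force=120)

```text
t: 16.73
tool_pos: [0.4818, -0.2816, 0.0405]
ee_rot: [[-0.693, -0.644, -0.323], [-0.584, 0.765, -0.272], [0.423, -0.0, -0.906]]
ft_force: [-0.5, 0.2, -3.3]
gripper_width: 0.0134
gripper_force: 117.7
```

```bash
python3 tilt.py
```

```text
[ 0.48184898 -0.28160924  0.0405267 ] [[-0.693, -0.644, -0.323], [-0.584, 0.765, -0.272], [0.423, -0.0, -0.906]] [ 0.01  0.18 -0.23  0.27 -1.51 -0.95] [-0.5  0.2 -3.3]
2131 rms 0.0006489123808910388 normal tool [ 0.418  0.024 -0.908] normal world [-0.011  0.022  1.   ] tilt deg 1.3906005622218487
bar tool x [-30.86016893   7.26135416]
near end [ 0.4892 -0.2743  0.08  ] head top centre [ 0.5112 -0.2554  0.0799] foot [ 0.512  -0.2568  0.0119]
```

arm_command(jaw=[0.0,0.0,0.0,0.0,0.0], slide=[[-0.0004,0,0.0009],[-0.0004,0,0.0009],[-0.0004,0,0.0009],[0,0,0],[0,0,0]], angular=[[0,0,0],[0,0,0],[0,0,0],[0,0,0],[0,0,0]])

```text
t: 17.4
tool_pos: [0.4818, -0.2817, 0.0375]
ee_rot: [[-0.693, -0.644, -0.323], [-0.584, 0.765, -0.272], [0.423, 0.0, -0.906]]
ft_force: [0.2, -0.2, -2.0]
gripper_width: 0.0133
gripper_force: 117.7
```

arm_command(jaw=[0.0,0.0,0.0], slide=[[-0.0004,0,0.0009],[0,0,0],[0,0,0]], angular=[[0,0,0],[0,0,0],[0,0,0]])

```text
t: 17.77
tool_pos: [0.4818, -0.2816, 0.0365]
ee_rot: [[-0.693, -0.644, -0.323], [-0.584, 0.765, -0.272], [0.423, 0.0, -0.906]]
ft_force: [-0.2, 1.0, -2.7]
gripper_width: 0.0131
gripper_force: 117.7
```

arm_command(jaw=[0.0,0.0,0.0], slide=[[-0.0004,0,0.0009],[0,0,0],[0,0,0]], angular=[[0,0,0],[0,0,0],[0,0,0]])

```text
t: 18.15
tool_pos: [0.4817, -0.2817, 0.0355]
ee_rot: [[-0.693, -0.644, -0.323], [-0.584, 0.765, -0.272], [0.423, 0.0, -0.906]]
ft_force: [-1.1, -0.3, -3.2]
gripper_width: 0.0133
gripper_force: 117.7
```

arm_command(jaw=[0.0,0.0,0.0], slide=[[-0.0004,0,0.0009],[0,0,0],[0,0,0]], angular=[[0,0,0],[0,0,0],[0,0,0]])

```text
t: 18.52
tool_pos: [0.4817, -0.2817, 0.0345]
ee_rot: [[-0.693, -0.644, -0.323], [-0.584, 0.765, -0.272], [0.423, 0.0, -0.906]]
ft_force: [0.8, 0.2, -2.3]
gripper_width: 0.0134
gripper_force: 117.7
```

arm_command(jaw=[0.0,0.0,0.0], slide=[[-0.0004,0,0.0009],[0,0,0],[0,0,0]], angular=[[0,0,0],[0,0,0],[0,0,0]])

```text
t: 18.9
tool_pos: [0.4818, -0.2817, 0.0337]
ee_rot: [[-0.693, -0.644, -0.323], [-0.584, 0.765, -0.272], [0.423, -0.0, -0.906]]
ft_force: [0.1, 0.4, -2.1]
gripper_width: 0.0131
gripper_force: 118.0
```

```bash
python3 tilt.py
```

```text
[ 0.48177418 -0.28170731  0.03369023] [[-0.693, -0.644, -0.323], [-0.584, 0.765, -0.272], [0.423, -0.0, -0.906]] [ 0.01  0.19 -0.23  0.27 -1.5  -0.95] [ 0.1  0.4 -2.1]
2118 rms 0.0006644438218883883 normal tool [ 0.421  0.011 -0.907] normal world [-0.006  0.009  1.   ] tilt deg 0.6438577004825162
bar tool x [-30.7472721    7.14007421]
near end [ 0.4893 -0.2745  0.0731] head top centre [ 0.5114 -0.2557  0.073 ] foot [ 0.5118 -0.2564  0.005 ]
```

arm_command(jaw=[0.0,0.0,0.0], slide=[[-0.0004,0,0.0009],[0,0,0],[0,0,0]], angular=[[0,0,0],[0,0,0],[0,0,0]])

```text
t: 19.32
tool_pos: [0.4817, -0.2819, 0.0336]
ee_rot: [[-0.693, -0.644, -0.323], [-0.583, 0.765, -0.273], [0.423, -0.001, -0.906]]
ft_force: [-2.3, 2.0, 5.7]
gripper_width: 0.0135
gripper_force: 118.8
```

Contact felt: the force reversed and the height stalled. I'll open, then back out.

arm_command(jaw=[0.018,0.022,0.03,0.05,0.05,0.05], slide=[[0,0,0],[0,0,0],[0,0,0],[0,0,0],[0,0,0],[0,0,0]], angular=[[0,0,0],[0,0,0],[0,0,0],[0,0,0],[0,0,0],[0,0,0]], force=20)

```text
t: 20.08
tool_pos: [0.4817, -0.2817, 0.0326]
ee_rot: [[-0.693, -0.644, -0.323], [-0.584, 0.765, -0.272], [0.423, 0.0, -0.906]]
ft_force: [-0.0, -0.7, 0.1]
gripper_width: 0.05
gripper_force: 0.0
```

```bash
python3 tilt.py
```

```text
[ 0.48170657 -0.28167392  0.03255893] [[-0.693, -0.644, -0.323], [-0.584, 0.765, -0.272], [0.423, 0.0, -0.906]] [ 0.01  0.19 -0.23  0.27 -1.5  -0.95] [-0.  -0.7  0.1]
1228 rms 0.0006946168643095127 normal tool [ 0.425  0.039 -0.904] normal world [-0.027  0.028  0.999] tilt deg 2.241478703973295
bar tool x [-29.36492676   7.6590477 ]
near end [ 0.4895 -0.2747  0.0731] head top centre [ 0.5114 -0.2557  0.0732] foot [ 0.5132 -0.2576  0.0052]
```

Released and standing. Retreating.

arm_command(jaw=[0.05,0.05,0.05,0.05,0.05,0.05,0.05], slide=[[0,0,-0.01],[0,0,-0.02],[0,0,-0.03],[0,0,-0.04],[0.04,0,-0.04],[0.04,0,-0.03],[0,0,0]], angular=[[0,0,0],[0,0,0],[0,0,0],[0,0,0],[0,0,0],[0,0,0],[0,0,0]])

```text
t: 21.0
tool_pos: [0.4822, -0.283, 0.2268]
ee_rot: [[-0.698, -0.643, -0.315], [-0.582, 0.766, -0.274], [0.417, -0.008, -0.909]]
ft_force: [0.1, 0.5, -0.2]
gripper_width: 0.0498
gripper_force: 0.0
```

```bash
python3 chk.py; python3 - <<'E'
from h import *
im,d=robot.grab_frame("scene"); W=cloud("scene",d)
m=(abs(W[...,0]-.51)<.05)&(abs(W[...,1]+.257)<.05)&(abs(W[...,2]-.074)<.006);P=W[m];print(cv2.minAreaRect((P[:,:2]*1000).astype(np.float32)),np.median(P[:,2]))
im2,d2=robot.grab_frame("top")
cv2.imwrite("pics/end.png",np.hstack([cv2.resize(im[100:240,130:330],(440,308)),cv2.resize(im2[130:270,120:320+130],(360,153))[:, :] if 0 else cv2.resize(im2[130:270,300:460],(352,308))]))
E
```

```text
z [ 0.48222751 -0.28303695  0.22684087] yaw x 39.82875240391185 f [ 0.12737366  0.47245265 -0.22102942] M [ 0.79067871 -0.94572893  0.08194009] [ 0.01  0.11  0.03  0.28 -1.82 -0.86]
((508.86322021484375, -257.2232971191406), (60.003448486328125, 16.546302795410156), 40.18316650390625) 0.0738541575733212
  return _methods._mean(a, axis=axis, dtype=dtype,
  ret = ret.dtype.type(ret / rcount)
Traceback (most recent call last):
  File "chk.py", line 6, in <module>
    print(cam,m.sum(),"block top",np.median(W[m][:,2]),np.percentile(W[m][:,2],[20,80]))
                                                       ~~~~~~~~~~~~~^^^^^^^^^^^^^^^^^^^
IndexError: index -1 is out of bounds for axis 0 with size 0
```

View pics/end.png

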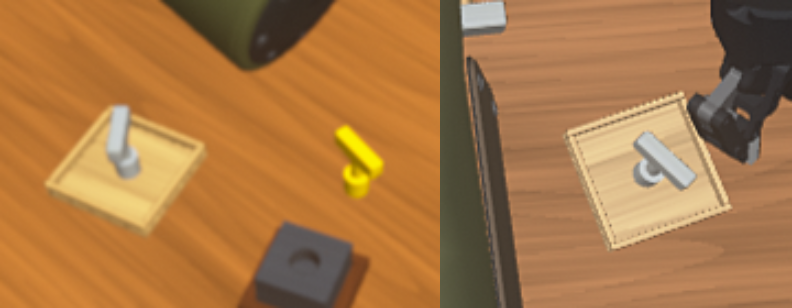

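The final picture shows the stake upright in the tray at (125,160), with its head top at z=0.074 as expected. The block is seated at (300,270), its bore empty, and the gripper is clear.

```bash
python3 -c "
from plant import robot
print(robot.finish_job())"
```

```text
the job is handed in; nothing more can be done
None
```

I twisted the T-headed stake free with the block still seated, set it upright in the empty tray, let go, never went near the round-headed stake, and handed the job in at about 21 s; the judge returned no verdict.

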